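# Seal the filter housing cover crosswise

### The job

Close the filter housing: tighten the four crank-handled screws of its cover clockwise, crosswise and a little at a time: first each until its crank pin takes a push of about 14 N, then, again crosswise, each until it takes about 19 N, so that the cover is never noticeably tilted and ends flat on its gasket. Never push a crank harder than 22 N, do not lean on the cover, and leave the dish, the hex key, the bottle and the beaker where they are.

Things in the scene. Friction and masses are not known exactly. Their poses are not given: they have to be found in the camera images.
- housing: Fixed aluminium filter housing: round foot (170 mm dia.), round bowl and a square flange 150 x 150 mm whose upper face is 60 mm above the bench. Its place and yaw (within 0.6 rad) vary. Origin: centre of its underside on the bench; z up; x and y run parallel to the flange's edges; a short brass port sticks out of its -x side.
- cover: Square steel plate, 150 x 150 x 10 mm, on a rubber gasket over the flange; upper face 75 mm above the bench, sinking about 0.4 mm as the gasket is squeezed. Low round sight glass (60 mm dia., 8 mm high) in its middle. Origin: centre of its underside; z up. It rocks on the gasket: one screw at 14 N with the others loose tilts it 0.0023 rad, one at 19 N 0.0045 rad; over 0.0036 rad nips the gasket.
- screw_1: Cover screw at the housing's +x +y corner (x 55, y 55 mm from the housing's origin), opposite screw_3. Its top is a small crank: level arm 14 mm wide, 10 mm high; at its end, 40 mm from the screw's axis, an upright pin with a free-spinning black sleeve, 14 mm dia., rising 26 mm above the arm. Origin: on the axis at mid-height of the arm, 99 mm above the bench; x along the arm to the pin, z up.
- screw_2: Cover screw at the housing's +x -y corner (x 55, y -55 mm), opposite screw_4; shape, size, origin as screw_1. All four: clockwise seen from above tightens, feeding the screw down 3 mm per rad; it stays where left. At the start each crank points 0.9 rad (within 0.1) counterclockwise of straight away from the cover's middle; 1 to 2.5 rad of turning in all. Room for a finger on the outer side.
- screw_3: Cover screw at the housing's -x -y corner (x -55, y -55 mm), opposite screw_1; shape, size, origin as screw_1. All four threads are self-locking: even loose, a crank moves only under a push of 10 to 11 N on its pin. After a hidden slack of 0 to 0.85 rad, different for each screw, the washer meets the cover and the push needed rises by about 6 N per rad.
- screw_4: Cover screw at the housing's -x +y corner (x -55, y 55 mm), opposite screw_2; shape, size, origin as screw_1. Push along the crank's circle at the pin, slow or just stopped (below 40 mm/s), tells the clamping force: 12.5 N of clamping for each N above about 9.5 N (60 N at 14 N, 120 N at 19 N). A screw's tightening changes the clamping of the others by some 10 per cent.
- dish: Closed glass petri dish, 88 mm dia., 14 mm high, on the bench beside the housing; bystander. Origin: centre of its underside.
- hexkey: Steel hex key, 100 mm long, 8 mm thick, lying on the bench near the housing; bystander, not needed. Origin: middle of its long leg, on the bench.
- reagent: Amber glass bottle, 70 mm dia., 150 mm high; bystander. Origin: centre of its underside.
- beaker: Glass beaker, 76 mm dia., 100 mm high; bystander. Origin: centre of its underside.

How it is judged (in metres and radians):
On the way, in this order (a step that is already met when the one before it is completed fails the run):
1. two opposite screws are snug (clamping force above 15 N, a push of about 11 N) while the other two still bear less than 10 N (((contact force between each of screw_1, screw_3 and cover above 15 N and contact force between each of screw_2, screw_4 and cover below 10 N) or (contact force between each of screw_2, screw_4 and cover above 15 N and contact force between each of screw_1, screw_3 and cover below 10 N))), for 0.2 s.
2. all four screws are snug and none is tight yet: each clamps with 15 to 90 N (a push of about 11 to 16.5 N) (contact force between screw_1 and cover between 15 and 90 N and contact force between screw_2 and cover between 15 and 90 N and contact force between screw_3 and cover between 15 and 90 N and contact force between screw_4 and cover between 15 and 90 N), for 0.2 s.
At the end, for the whole second after the job is handed in: Every screw clamps the cover with 88 to 160 N (a push of about 16.5 to 22 N) and the cover is level within 0.0023 rad (contact force between screw_1 and cover between 88 and 160 N and contact force between screw_2 and cover between 88 and 160 N and contact force between screw_3 and cover between 88 and 160 N and contact force between screw_4 and cover between 88 and 160 N and angle between cover's own z axis and vertical below 0.0023 rad); the robot touches nothing.
It fails at once if the cover tilts by more than 0.0036 rad (angle between cover's own z axis and vertical above 0.0036 rad).
It fails at once if a screw is overtightened: clamping force above 180 N (a push of about 24 N) (contact force between any of screw_1, screw_2, screw_3, screw_4 and cover above 180 N).
It fails at once if the robot presses on the cover with more than 25 N (contact force between any of the fingers, the arm and cover above 25 N).
It fails at once if the dish, the hex key, the bottle or the beaker is moved by more than 20 mm (distance of any of dish, hexkey, reagent, beaker from where it was at the start of the episode above 0.02 m).
It also fails if it takes over 72 s, if anything falls off the work surface, if the arm or the gripper's body presses on something with over 40 N, if the wrist force passes 120 N, or if a joint passes its speed limit or range.

### The arm

A 6-joint arm with a two-finger parallel gripper is mounted at the origin on the work surface. World frame = base frame: x ahead of the robot, y to its left, z up, the work surface at z = 0. Lengths are in m, angles in degrees, forces in N, time in s.
With the tool pointing down it reaches from about 0.325 to 0.85 m from the base axis. Payload 15.5 kg.
Tool frame: the origin (TCP) lies at the very end of the fingers, on their centre line; the grasp point (between the pads) lies arm.grip_depth behind it (arm.grip_depth is the distance from the TCP to the grasp point, in m); z points along the fingers, y is the direction in which the jaws open and shut (so a half turn about z gives the same grasp; the last joint's range is limited). The gripper opens to 91 mm and grips with 3 to 60 N. Pads are 32 mm wide; open, the fingers measure 118 mm over their backs; the gripper's body (76 mm by 178 mm) begins 60 mm behind the grasp point.
Start: joints at [59.444, 28.281, 77.091, -0, 74.628, -5.472], TCP at [0.265, 0.566, 0.193] pointing down, gripper open.
Joint ranges: [-166.48, 166.48], [-47.26, 123.95], [12.59, 153.08], [-70.14, 250.14], [6.76, 159.57], [-176.63, 176.63]. Speed limits (degrees/s): [108.29, 108.29, 147.25, 172.46, 172.46, 172.46].

### API

Orientations are given as a 3x3 rotation matrix whose columns are the frame's x, y, z axes.
In Python, from rig import arm gives the robot as it stands. Calls block until the motion is done:
- arm.move_to(position, orientation): joint-space move of the TCP to a pose.
- arm.move_l(position, orientation=None, feed=0.15): straight line of the TCP; orientation=None keeps the orientation; feed is the mean speed in m/s.
- arm.move_joints(angles): joint-space move.
- arm.grip(opening): finger opening in m; the grip force is fixed at half the most; returns when the fingers have stopped.
- arm.sleep(seconds).
- arm.solve_ik(position, orientation): joint angles nearest the present ones, or None.
- arm.snapshot(name): name is "side" or "top"; returns the picture (420x560x3 uint8, red, green, blue); there is no depth.
- arm.get_calibration(name): a dict with "intrinsics" (3x3 intrinsics, pixels), "cam_to_world" (4x4, takes a point from camera to world coordinates). Camera axes: x right, y down, z forward; pixel columns grow to the right and rows downward; lengths in m; the calibration is good to about 2 mm. A picture is of the moment at which its call begins. get_calibration takes no time and is no camera call.
A pose or a line that the arm cannot do raises arm.Unreachable and nothing moves.
- arm.sign_off(): hands the job in, once; it reports no verdict.
Readings, each from a call of its own:
- arm.current_t(): time.
- arm.current_joint_positions(): joint angles.
- arm.current_dq(): joint speeds.
- arm.current_tau(): joint torques, N m.
- arm.current_ee_pos(): TCP position.
- arm.current_tool_rot(): TCP orientation.
- arm.current_force(): force on the tool from outside, world axes, zero at the start.
- arm.current_torque(): the same for the moment, N m.
- arm.current_width(): finger opening in m.
Only numpy, scipy, OpenCV 4.12 (cv2) and the standard library are available. Lean on these libraries where they do the work, as an engineer would, in place of code of your own. Each camera call takes 0.05 s, during which the arm holds its last target.

## Working session

There is one attempt and no reset: what is moved stays moved. The work goes in short steps, each a Python script; the robot and the scene stay as the last script left them, time stands still between calls to the robot, and variables do not carry over. Pictures are saved under pics/ and viewed, and the job is handed in when it is done.

```bash
ls; mkdir -p pics
python3 - <<'E'
from rig import arm
import cv2,numpy as np
np.set_printoptions(precision=4,suppress=True)
for n in("top","side"):
    im=arm.snapshot(n); cv2.imwrite(f"pics/{n}0.png",im[:,:,::-1]); c=arm.get_calibration(n); print(c)
print(arm.current_t(),arm.grip_depth,arm.current_width(),arm.current_tool_rot(),arm.current_force())
E
```

```text
pics
{'intrinsics': array([[532.9344,   0.    , 283.3241],
       [  0.    , 532.9344, 208.3764],
       [  0.    ,   0.    ,   1.    ]]), 'cam_to_world': array([[ 0.0052, -0.9964,  0.0846,  0.4834],
       [-0.9999, -0.0062, -0.0115, -0.0066],
       [ 0.012 , -0.0845, -0.9963,  1.2991],
       [ 0.    ,  0.    ,  0.    ,  1.    ]])}
{'intrinsics': array([[462.1981,   0.    , 281.4272],
       [  0.    , 462.1981, 213.7452],
       [  0.    ,   0.    ,   1.    ]]), 'cam_to_world': array([[ 0.9787, -0.1202,  0.1663,  0.3953],
       [-0.2041, -0.4837,  0.8511, -0.9531],
       [-0.0219, -0.867 , -0.4979,  0.641 ],
       [ 0.    ,  0.    ,  0.    ,  1.    ]])}
0.1 0.0188 0.09105144159787837 [[-0.9057  0.4239 -0.0006]
 [ 0.4239  0.9057 -0.001 ]
 [ 0.0001 -0.0012 -1.    ]] [-0.1845 -0.2228 -0.1954]
```

View pics/top0.png

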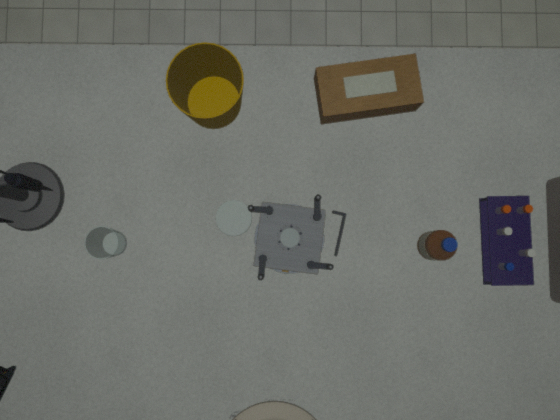

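View pics/side0.png

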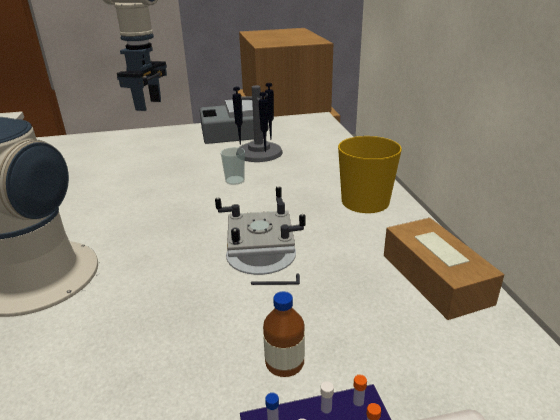

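Run:
```python
import cv2
a=cv2.imread("pics/top0.png")[180:290,205:355]; cv2.imwrite("pics/top0c.png",cv2.resize(a,None,fx=5.3,fy=5.3,interpolation=cv2.INTER_CUBIC))
a=cv2.imread("pics/side0.png")[175:290,200:350]; cv2.imwrite("pics/side0c.png",cv2.resize(a,None,fx=5,fy=5,interpolation=cv2.INTER_CUBIC))
```

```text
(no output)
```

View pics/top0c.png

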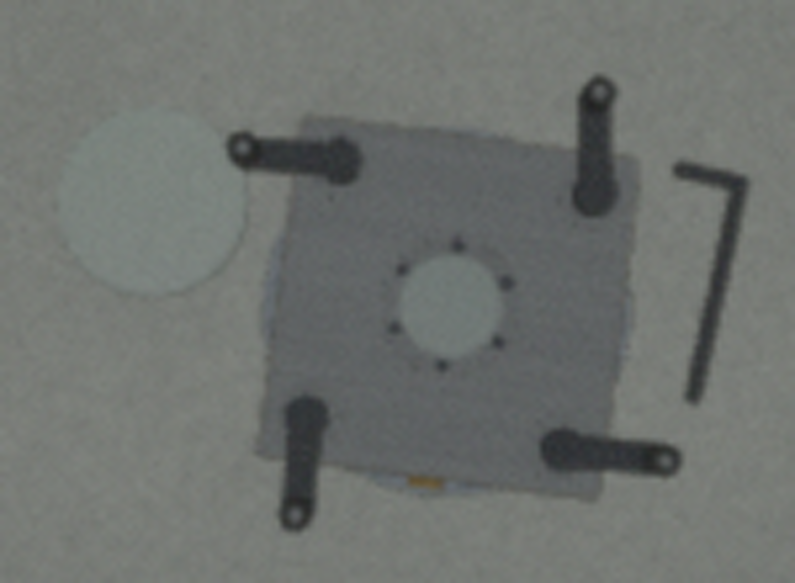

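View pics/side0c.png

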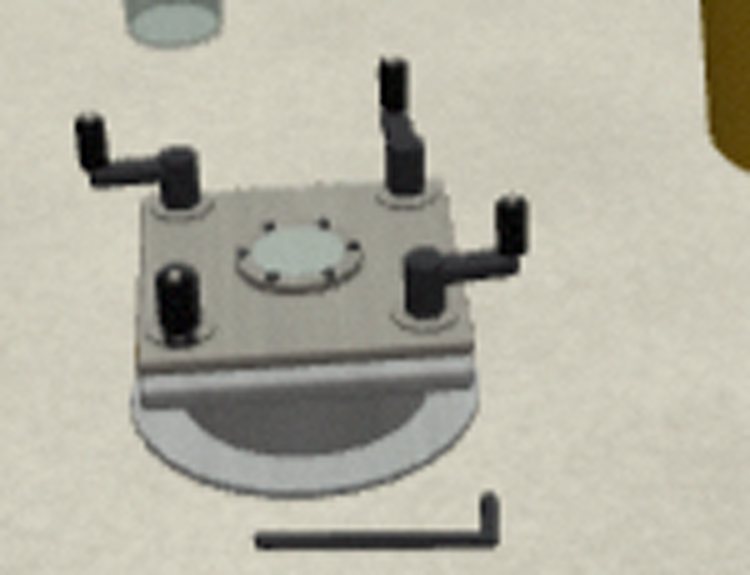

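The top view shows the port at the bottom of the image (-x), and the hubs and pin tops are readable in the crop. Next I fit the housing pose and crank angles.

```bash
cat > fit.py <<'E'
import numpy as np
from rig import arm
from scipy.optimize import least_squares
C=np.array([[55,55],[55,-55],[-55,-55],[-55,55]])/1e3
def proj(P,n="top"):
    c=arm.get_calibration(n);T=np.linalg.inv(c["cam_to_world"]);p=T[:3,:3]@P+T[:3,3];q=c["intrinsics"]@p;return q[:2]/q[2]
def pts(v):
    x,y,w=v[:3];R=np.array([[np.cos(w),-np.sin(w)],[np.sin(w),np.cos(w)]])
    ax=[np.r_[R@c+[x,y],.106] for c in C]
    pin=[np.r_[a[:2]+.04*np.array([np.cos(t),np.sin(t)]),.130] for a,t in zip(ax,v[3:])]
    return ax+pin+[np.array([x,y,.083])]
E
python3 - <<'E'
from fit import *
np.set_printoptions(precision=4,suppress=True)
raw=np.array([[341,160],[594,196],[563,449],[305,415],[243,149],[598,92],[665,460],[294,515],[450,305]],float)
px=(raw+.5)/5.3-.5+[205,180]
f=lambda v:(np.array([proj(p) for p in pts(v)])-px).ravel()
s=least_squares(f,[.44,-.01,-.1,1.5,0,-1.6,3.1]);print(s.x,f(s.x).reshape(-1,2))
v=s.x; print("offset from outward",[(v[3+i]-v[2]-a+np.pi)%(2*np.pi)-np.pi for i,a in enumerate(np.arctan2(C[:,1],C[:,0]))])
np.save("v.npy",v)
# side check
import cv2
im=cv2.imread("pics/side0.png")
im=cv2.resize(im[175:290,200:350],None,fx=5,fy=5,interpolation=cv2.INTER_CUBIC)
for p in pts(v):
    q=(proj(p,"side")-[200,175]+.5)*5-.5; cv2.drawMarker(im,tuple(int(a) for a in q),(0,0,255),0,12,1)
cv2.imwrite("pics/sidefit.png",im)
ax=pts(v)[:4]
for i,s in enumerate([-1,-1,1,1]):
  for d in (0,-.6,-1.2,-1.8,-2.5):
    t=v[3+i]+d; u=np.array([np.cos(t),np.sin(t)]); tg=np.array([u[1],-u[0]])
    p=ax[i][:2]+.04*u-tg*.025; X=np.r_[s*tg,0];Z=np.array([0,0,-1.]);R=np.c_[X,np.cross(Z,X),Z]
    q=arm.solve_ik([*p,.11],R); print(i+1,d,q)
print(arm.current_t())
E
```

```text
[ 0.5206 -0.0351 -0.1273  1.5305  0.0328 -1.6419  3.0605] [[-0.2741 -0.3392]
 [ 0.537  -0.6376]
 [ 0.1354  0.4379]
 [-0.1166  0.3108]
 [-0.1151 -0.0059]
 [ 0.0039  0.1477]
 [-0.1532 -0.0105]
 [ 0.0066 -0.0759]
 [-0.0165  0.1602]]
offset from outward [np.float64(0.8723605407826938), np.float64(0.9454790693920554), np.float64(0.8416056457755698), np.float64(0.8315751867158632)]
1 0 [ -0.6278  28.6606  91.7406  -0.      59.5988 -88.3176]
1 -0.6 [ -0.008   30.5844  87.7691  -0.      61.6465 -53.3203]
1 -1.2 [ -0.981   32.3392  84.1098  -0.      63.551  -19.9158]
1 -1.8 [-3.0781 33.3473 81.9931 -0.     64.6596 12.3645]
1 -2.5 [-6.0492 33.169  82.3682 -0.     64.4628 49.5004]
2 0 [-12.1981  32.1653  84.474   -0.      63.3607 -14.0773]
2 -0.6 [-14.45    32.9914  82.7415  -0.      64.2671  18.0483]
2 -1.2 [-17.0324  32.7322  83.2859  -0.      63.9819  49.8433]
2 -1.8 [-19.2141  31.4693  85.9279  -0.      62.6027  82.0392]
2 -2.5 [-20.3261  29.2795  90.4679  -0.      60.2526 121.0342]
3 0 [ -21.3758   24.282   100.5976   -0.       55.1204 -107.3035]
3 -0.6 [-23.1869  22.5985 103.9235  -0.      53.4781 -74.7371]
3 -1.2 [-23.1586  20.7494 107.5157  -0.      51.7349 -40.3314]
3 -1.8 [-20.9784  19.4019 110.0888  -0.      50.5093  -3.7737]
3 -2.5 [-16.6709  19.1951 110.48    -0.      50.3249  40.6408]
4 0 [ -7.3093  19.8708 109.198   -0.      50.9313  -2.6622]
4 -0.6 [ -3.6907  19.6207 109.6737  -0.      50.7056  35.3338]
4 -1.2 [ -0.2539  20.5583 107.883   -0.      51.5587  73.148 ]
4 -1.8 [  1.5606  22.274  104.5587  -0.      53.1674 109.34  ]
4 -2.5 [  1.0791  24.3791 100.4043  -0.      55.2166 148.9656]
0.1
```

View pics/sidefit.png

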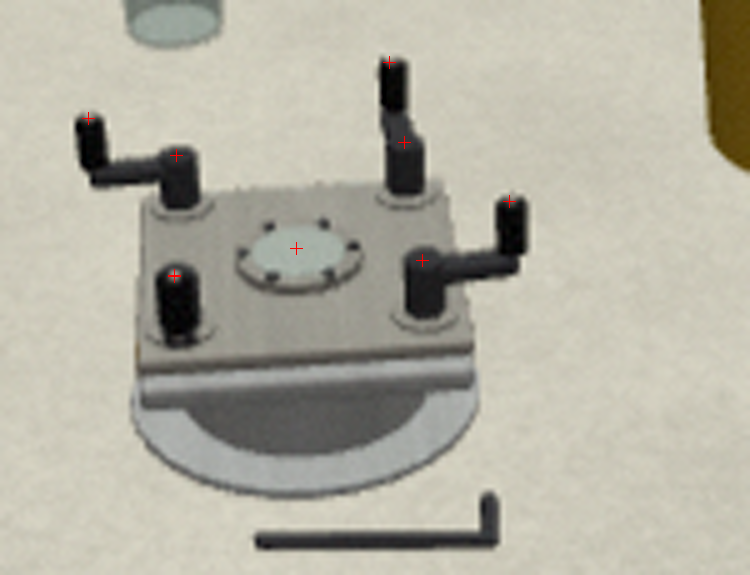

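```bash
cat > h.py <<'E'
import numpy as np, json, os
from rig import arm
from fit import pts
v=np.load("v.npy"); AX=[p[:2] for p in pts(v)[:4]]; TH0=list(v[3:]); S=[-1,-1,1,1]
ST="st.json"
st=json.load(open(ST)) if os.path.exists(ST) else {"th":TH0}
def frame(i,t):
    u=np.array([np.cos(t),np.sin(t)]);tg=np.array([u[1],-u[0]])
    X=np.r_[S[i]*tg,0];Z=np.array([0,0,-1.]);return u,tg,np.c_[X,np.cross(Z,X),Z]
def pose(i,t,back=0.,up=0.):
    u,tg,R=frame(i,t)
    return np.r_[AX[i]+.04*u-tg*(.023+back),.109-.003*(TH0[i]-t)+up],R
def F(i,t,F0):
    u,tg,_=frame(i,t); f=np.array(arm.current_force())-F0
    return -f[:2]@tg, f[:2]@u, f[2]
def approach(i,back=.008):
    t=st["th"][i]
    p,R=pose(i,t,back,.045); arm.move_to(p,R)
    p,R=pose(i,t,back,0); arm.move_l(p,R,feed=.12)
    arm.sleep(.1); F0=np.array(arm.current_force()); print("at",i+1,"t",round(arm.current_t(),2),"F0",F0.round(2)); return F0
def push(i,F0,target,maxturn=2.7,tmin=.04,verbose=True):
    t=st["th"][i]; f=0; hist=[]
    p,R=pose(i,t,.003);arm.move_l(p,R,feed=.04)
    t+=.06
    while True:
        t-=tmin if f<1 else max(.02,min(.12,(target-f)/6*.6))
        if TH0[i]-t>maxturn: print("maxturn");break
        p,R=pose(i,t);arm.move_l(p,R,feed=.025)
        f,r,z=F(i,t,F0); hist.append((round(t-TH0[i],3),round(f,2),round(r,1),round(z,1)))
        if f>=target or f>21 or abs(r)>12 or abs(z)>12: break
    if verbose:
        for h in hist[::1]: print(*h,end=" | ")
    print("\nend",i+1,"t",round(arm.current_t(),2),hist[-1], "err mm",((np.array(arm.current_ee_pos())-p)*1e3).round(2))
    st["th"][i]=t; json.dump(st,open(ST,"w")); return f
def retreat(i,up=.045):
    t=st["th"][i]
    p,R=pose(i,t,.006);arm.move_l(p,R,feed=.08)
    p,R=pose(i,t,.008,up);arm.move_l(p,R,feed=.15)
E
python3 - <<'E'
from h import *
arm.grip(0.0); print(arm.current_t(), arm.current_width())
F0=approach(0)
import cv2
for n in("top","side"): cv2.imwrite(f"pics/{n}1.png",cv2.resize((arm.snapshot(n)[150:300,180:380,::-1]),None,fx=4,fy=4,interpolation=cv2.INTER_CUBIC))
print(arm.current_ee_pos(),arm.current_force())
E
```

```text
1.4667 0.0007282169720462275
at 1 t 4.21 F0 [ 0.01 -0.26  0.32]
[0.55324602 0.05376771 0.10980104] [-0.04766905 -1.26933226  0.53935871]
```

View pics/side1.png

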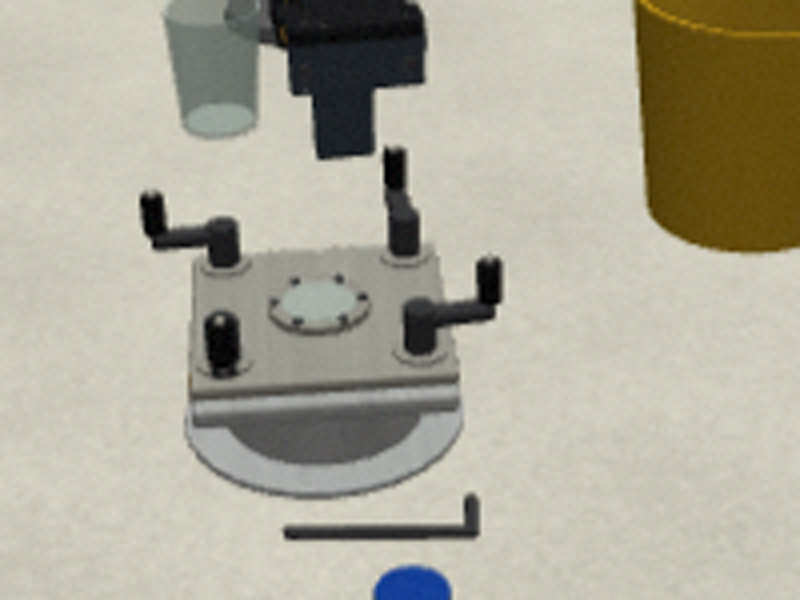

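View pics/top1.png

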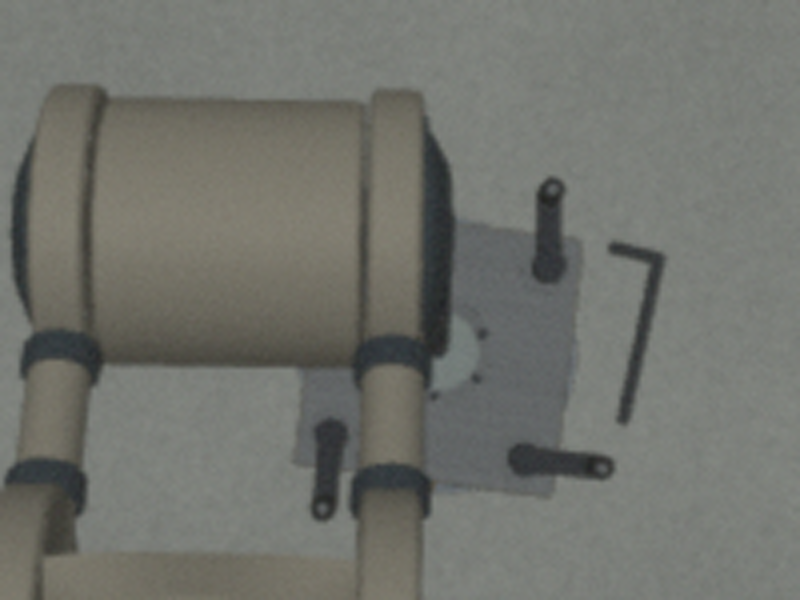

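Run:
```python
from h import *
from fit import proj
p=np.array(arm.current_ee_pos());print(p,arm.current_tool_rot(),arm.current_force(),arm.current_t())
for d in ([0,0,0],[.016,-.0135,0],[-.016,-.0135,0],[.0,-.0135,.02]): print((proj(p+d,"side")-[180,150])*4)
im=arm.snapshot("side")
import cv2
cv2.imwrite("pics/side2.png",cv2.resize((im[90:240,200:350,::-1]),None,fx=4,fy=4,interpolation=cv2.INTER_CUBIC))
print((proj(p,"side")-[200,90])*4)
```

```text
[0.55324602 0.05376771 0.10980104] [[-9.99188119e-01  4.02647875e-02  1.35996149e-03]
 [ 4.02647866e-02  9.99189044e-01 -2.80689973e-05]
 [-1.35998882e-03  2.67123507e-05 -9.99999075e-01]] [-0.04766905 -1.26933226  0.53935871] 4.3083
[342.5379367  181.75209976]
[371.93953196 188.66141164]
[320.70300852 194.62310057]
[345.13915643 162.61331955]
[262.5379367  421.75209976]
```

View pics/side2.png

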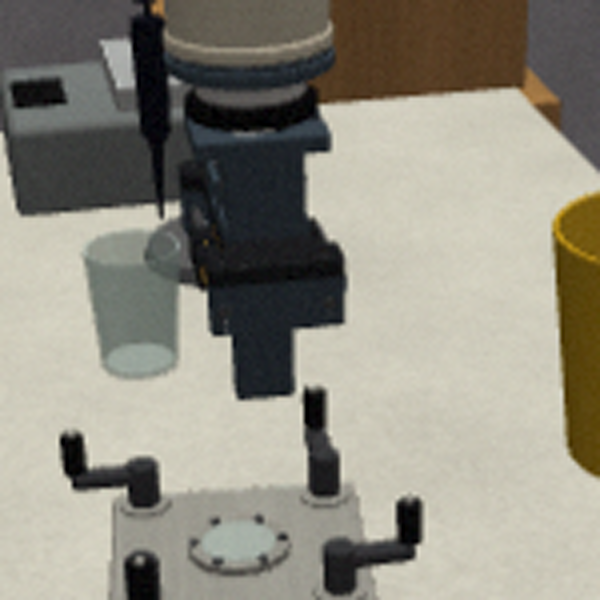

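Run:
```python
from h import *
from fit import proj
import cv2
p=np.array([.265,.566,.193]); y=np.array([.4239,.9057,0]); x=np.array([-.9057,.4239,0])
im=cv2.imread("pics/side0.png")[40:140,90:200]; im=cv2.resize(im,None,fx=5,fy=5,interpolation=cv2.INTER_CUBIC)
for s in(-1,1):
  for h in (-1,1):
    for k in (.0455,.059):
      q=(proj(p+y*s*k+x*h*.016,"side")-[90,40]+.5)*5-.5; cv2.drawMarker(im,tuple(int(a) for a in q),(0,0,255),0,10,1)
      q=(proj(p+y*s*k+x*h*.016+[0,0,.0188],"side")-[90,40]+.5)*5-.5; cv2.drawMarker(im,tuple(int(a) for a in q),(0,255,255),0,10,1)
cv2.imwrite("pics/chk.png",im)
```

```text
(no output)
```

View pics/chk.png

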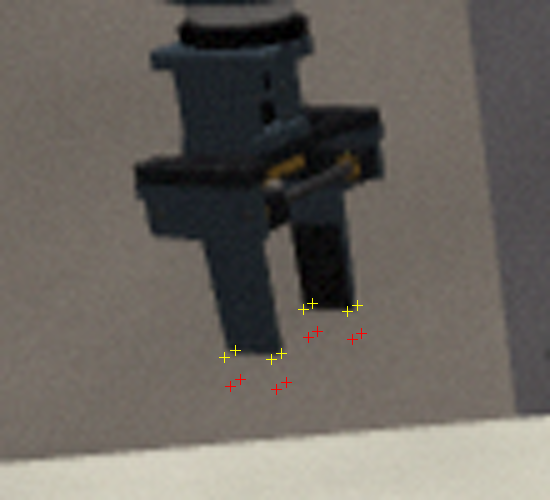

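The image and the readings disagree. The visible fingertips sit about 19 mm (one grip_depth) above the reported TCP. Below this spot there is only free air, so I'll lower here and look again.

Run:
```python
from h import *
from fit import proj
import cv2
p,R=pose(0,st["th"][0],.008,-.0175);arm.move_l(p,R,feed=.06)
p=np.array(arm.current_ee_pos());print(p,arm.current_force(),arm.current_t())
im=arm.snapshot("side")[140:240,220:340,::-1]; im=cv2.resize(im,None,fx=6,fy=6,interpolation=cv2.INTER_CUBIC)
for h in(-1,1):
  for w in (-1,1):
    for dz,c in((0,(0,0,255)),(.0188,(0,255,255))):
      q=(proj(p+[h*.016,w*.0135,dz],"side")-[220,140]+.5)*6-.5; cv2.drawMarker(im,tuple(int(a) for a in q),c,0,10,1)
cv2.imwrite("pics/s3.png",im)
```

```text
[0.55240043 0.05372822 0.09098905] [-0.88037984  1.2235921  -0.44362967] 4.8
```

View pics/s3.png

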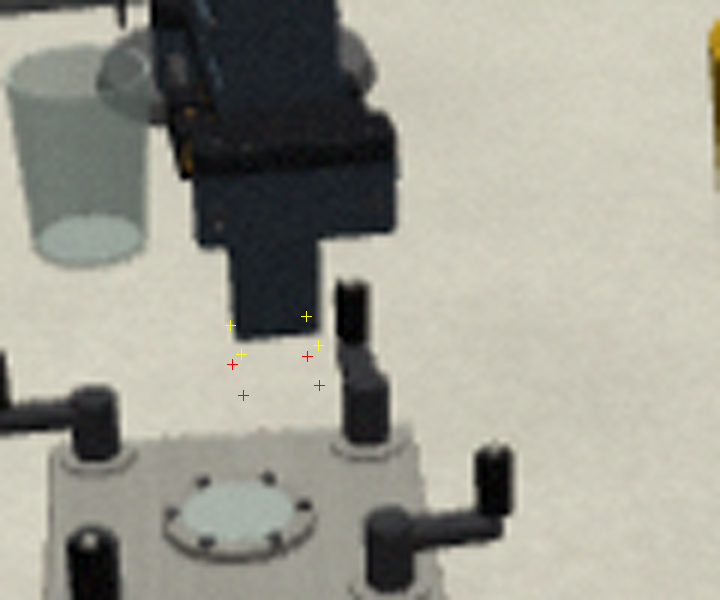

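```bash
sed -i 's/\.109-\.003/.0905-.003/; s/f=np.array(arm.current_force())-F0/f=avg()-F0/; s/arm.sleep(.1); F0=np.array(arm.current_force())/arm.sleep(.06); F0=avg(6)/' h.py
cat >> h.py <<'E'
def avg(n=3):
    a=[]
    for k in range(n):
        arm.sleep(.015); a.append(arm.current_force())
    return np.mean(a,0)
E
python3 - <<'E'
from h import *
arm.sleep(.06)
a=[]
for k in range(8): arm.sleep(.015); a.append(arm.current_force())
a=np.array(a);print(a.round(2)); F0=a.mean(0)
push(0,F0,12.5)
E
```

```text
[[-1.14  0.44  0.11]
 [ 0.08 -0.22 -0.17]
 [ 0.68 -0.32  0.81]
 [ 0.2  -0.25  0.02]
 [ 1.48  0.53 -0.22]
 [-0.91  0.11 -0.28]
 [-0.51 -0.8   0.48]
 [-0.11  0.43 -0.03]]
0.02 -0.29 0.4 -0.5 | -0.02 5.11 1.0 2.6 | -0.14 8.4 4.0 4.3 | -0.26 8.52 4.0 4.0 | -0.38 8.93 5.1 3.9 | -0.5 9.55 5.7 3.8 | -0.62 9.31 4.7 3.6 | -0.74 9.42 5.2 4.5 | -0.86 10.51 4.1 4.6 | -0.98 11.42 2.4 4.7 | -1.088 11.96 1.6 5.7 | -1.142 12.52 1.4 6.0 | 
end 1 t 10.02 (np.float64(-1.142), np.float64(12.52), np.float64(1.4), np.float64(6.0)) err mm [-0.34  1.49  0.22]
```

Run:
```python
from h import *
t=st["th"][0]
import json
F0=np.array([-.03,-.01,.1])
hist=[]
for k in range(6):
    t-=.06
    p,R=pose(0,t);arm.move_l(p,R,feed=.025)
    f=F(0,t,F0); hist.append((round(t-TH0[0],3),*np.round(f,2)))
    if f[0]>13.3: break
print(hist, arm.current_t())
for k in range(3): print(np.round(F(0,t,F0),2))
st["th"][0]=t; json.dump(st,open(ST,"w"))
retreat(0); print(avg(4),arm.current_t())
```

```text
[(np.float64(-1.202), np.float64(12.98), np.float64(0.42), np.float64(6.57)), (np.float64(-1.262), np.float64(13.35), np.float64(0.08), np.float64(6.96))] 10.6333
[13.62  0.14  6.49]
[13.24 -0.37  6.93]
[12.88 -0.11  6.24]
[-0.14095593  0.20647763 -0.25927263] 11.55
```

```bash
sed -i 's/max(.02,min(.12,(target-f)\/6\*.6))/(.16 if f<9.9 and target-f>2.5 else max(.025,min(.1,(target-f)\/6*.6)))/' h.py
python3 - <<'E'
from h import *
F0=approach(2)
push(2,F0,13.3)
retreat(2);print(arm.current_t())
E
```

```text
at 3 t 13.71 F0 [ 0.08 -0.04  0.01]
0.02 -0.77 0.2 -0.5 | -0.02 1.94 -1.0 0.2 | -0.18 8.35 -5.1 -1.0 | -0.34 8.86 -5.1 -1.5 | -0.5 8.5 -4.1 -1.5 | -0.66 8.52 -2.5 -0.2 | -0.82 9.01 -0.8 0.8 | -0.98 9.4 0.6 3.0 | -1.14 10.61 2.0 5.1 | -1.24 10.73 3.3 6.3 | -1.34 11.19 3.7 7.4 | -1.44 11.93 4.4 8.6 | -1.54 13.15 4.7 10.5 | -1.565 14.24 4.1 10.8 | 
end 3 t 19.86 (np.float64(-1.565), np.float64(14.24), np.float64(4.1), np.float64(10.8)) err mm [ 0.15 -1.3   0.47]
20.5583
```

```bash
sed -i 's/\.0905-\.003/.0905-.0022/; s/arm.move_l(p,R,feed=.025)/arm.move_l(p,R,feed=.035 if f<9 else .025)/' h.py
python3 - <<'E'
from h import *
F0=approach(1)
push(1,F0,13.3)
retreat(1);print(arm.current_t())
E
```

```text
at 2 t 22.04 F0 [0.29 0.21 0.01]
0.02 2.44 -1.1 0.9 | -0.14 7.05 -0.8 1.2 | -0.3 8.0 -1.6 0.3 | -0.46 7.62 -2.7 -0.2 | -0.62 7.68 -3.4 -0.9 | -0.78 8.28 -3.9 -2.3 | -0.94 8.95 -5.2 -2.8 | -1.1 9.29 -6.0 -3.5 | -1.26 11.47 -6.8 -4.7 | -1.36 12.21 -6.9 -5.0 | -1.46 12.0 -6.3 -5.7 | -1.56 12.9 -7.1 -6.1 | -1.6 13.84 -7.4 -6.6 | 
end 2 t 27.42 (np.float64(-1.6), np.float64(13.84), np.float64(-7.4), np.float64(-6.6)) err mm [2.58 0.43 0.37]
28.1167
```

```bash
sed -i 's/\.0905-\.0022/.0905-.003/' h.py
python3 - <<'E'
from h import *
F0=approach(3)
push(3,F0,13.0)
retreat(3);print(arm.current_t())
E
```

```text
at 4 t 30.03 F0 [-0.12 -0.22  0.06]
0.02 0.32 -0.2 -0.0 | -0.02 0.92 0.7 0.4 | -0.06 7.34 2.9 2.6 | -0.22 7.32 2.4 3.4 | -0.38 7.98 2.7 3.4 | -0.54 7.89 2.6 4.8 | -0.7 7.5 3.5 5.2 | -0.86 8.44 3.7 5.2 | -1.02 8.63 4.6 6.7 | -1.18 9.21 6.1 8.2 | -1.34 10.9 6.4 9.4 | -1.44 11.14 6.8 10.4 | -1.54 11.83 7.9 11.2 | -1.64 12.74 7.9 11.8 | -1.666 13.89 7.7 12.2 | 
end 4 t 36.01 (np.float64(-1.666), np.float64(13.89), np.float64(7.7), np.float64(12.2)) err mm [-2.38  0.83 -0.17]
36.7083
```

```bash
sed -i 's/\.0905-\.003/.0905-.0026/' h.py
cat >> h.py <<'E'
def second(i,target=18.3):
    t=st["th"][i]; T=arm.current_t()
    p,R=pose(i,t,.008,.035); arm.move_to(p,R)
    p,R=pose(i,t,.008,0); arm.move_l(p,R,feed=.2)
    t-=.05; f=0;hist=[];F0=np.zeros(3); print("at",i+1,round(arm.current_t()-T,2))
    while True:
        p,R=pose(i,t);arm.move_l(p,R,feed=.03)
        f,r,z=F(i,t,F0); hist.append((round(t-TH0[i],3),round(f,2),round(r,1),round(z,1)))
        if f>=target or abs(r)>15 or abs(z)>18 or TH0[i]-t>2.75 or (f<8 and len(hist)>2): break
        t-=.14 if f<15.3 else .07 if f<16.8 else .04
    for h in hist: print(*h,end=" | ")
    st["th"][i]=t; json.dump(st,open(ST,"w"))
    print("\nend",i+1,round(arm.current_t(),2))
    p,R=pose(i,t,.006);arm.move_l(p,R,feed=.12)
    p,R=pose(i,t,.008,.035);arm.move_l(p,R,feed=.25)
    print(round(arm.current_t(),2))
E
python3 - <<'E'
from h import *
second(0)
E
```

```text
at 1 2.18
-1.312 10.61 -1.1 4.0 | -1.452 13.19 -2.6 4.5 | -1.592 14.0 -3.6 5.2 | -1.732 14.94 -5.4 4.5 | -1.872 16.09 -6.4 4.6 | -1.942 16.66 -7.6 4.7 | -2.012 16.89 -7.8 4.4 | -2.052 17.88 -8.4 4.7 | -2.092 19.14 -8.8 4.4 | 
end 1 42.31
42.85
```

Run:
```python
from h import *
second(2)
```

```text
at 3 1.31
-1.615 11.64 3.5 -0.7 | -1.755 14.08 3.5 1.1 | -1.895 15.2 3.6 3.1 | -2.035 15.56 3.7 5.1 | -2.105 16.75 3.7 6.0 | -2.175 17.07 2.5 7.3 | -2.215 18.29 1.9 7.9 | -2.255 19.26 2.0 8.6 | 
end 3 47.16
47.7
```

Run:
```python
from h import *
second(1)
```

```text
at 2 1.16
-1.65 11.19 -4.9 -3.5 | -1.79 12.66 -6.9 -3.3 | -1.93 13.62 -7.4 -3.6 | -2.07 13.98 -7.1 -3.4 | -2.21 15.11 -5.6 -2.5 | -2.35 15.95 -4.0 -2.0 | -2.42 17.13 -3.2 -1.3 | -2.46 17.88 -2.6 -1.1 | -2.5 18.93 -1.9 -0.4 | 
end 2 52.38
52.92
```

Run:
```python
from h import *
second(3)
```

```text
at 4 1.28
-1.716 11.27 5.5 4.5 | -1.856 13.32 6.2 4.9 | -1.996 13.6 5.9 5.3 | -2.136 14.8 5.3 4.9 | -2.276 15.16 4.0 5.4 | -2.416 16.5 2.5 5.8 | -2.486 17.82 2.4 6.5 | -2.526 17.96 1.7 6.5 | -2.566 18.55 1.5 7.2 | 
end 4 57.73
58.27
```

```bash
cat >> h.py <<'E'
def check(i,target=18.0,lim=.16):
    t0=t=st["th"][i]
    p,R=pose(i,t,.008,.035); arm.move_to(p,R)
    p,R=pose(i,t,.008,0); arm.move_l(p,R,feed=.25); hist=[]
    while True:
        p,R=pose(i,t);arm.move_l(p,R,feed=.04)
        f,r,z=F(i,t,np.zeros(3)); e=np.array(arm.current_ee_pos())[:2]-AX[i]; u,tg,_=frame(i,TH0[i])
        hist.append((round(t-t0,3),round(f,2),round(np.linalg.norm(np.array(arm.current_ee_pos())-p)*1e3,2)))
        if f>=target or t0-t>=lim or arm.current_t()>67.5: break
        t-=.04
    p,R=pose(i,t,.006);arm.move_l(p,R,feed=.15)
    p,R=pose(i,t,.008,.035);arm.move_l(p,R,feed=.3)
    print(hist,round(arm.current_t(),2))
E
python3 - <<'E'
from h import *
check(0)
E
```

```text
[(0.0, np.float64(12.19), np.float64(1.87)), (-0.04, np.float64(16.85), np.float64(2.45)), (-0.08, np.float64(18.03), np.float64(2.68))] 62.04
```

Run:
```python
from h import *
check(2)
```

```text
[(0.0, np.float64(11.35), np.float64(1.11)), (-0.04, np.float64(16.42), np.float64(1.49)), (-0.08, np.float64(17.4), np.float64(1.65)), (-0.12, np.float64(18.05), np.float64(1.79))] 65.11
```

Run:
```python
from h import *
import cv2
cv2.imwrite("pics/end.png",arm.snapshot("side")[:,:,::-1]); print(avg(3),arm.current_t()); arm.sign_off()
```

```text
[ 0.13249463 -0.05584151 -0.27768507] 65.2083
the job is handed in; nothing more can be done
```

View pics/end.png

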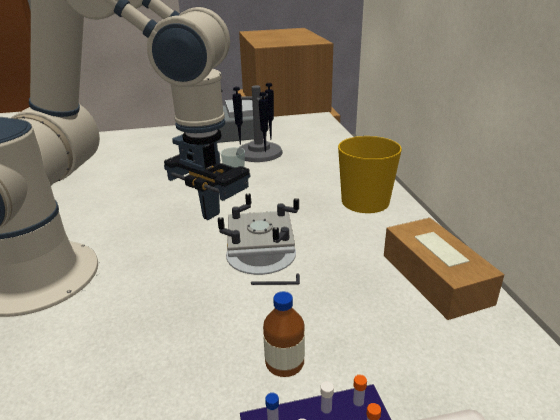

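I tightened all four screws crosswise in the order 1-3-2-4, pushing each crank pin with the closed fingers. I handed the job in at about 65 s. No verdict was reported.

| Screw | First round (N) | Second round (N) | Re-check at the end |
|---|---|---|---|
| 1 | 13.3 | 19.1 | still took 18.0 N |
| 3 | 14.2 | 19.3 | still took 18.1 N |
| 2 | 13.8 | 18.9 | not re-checked |
| 4 | 13.9 | 18.6 | not re-checked |

- **Final state:** The last wrist force reading was about zero. The last side picture shows the gripper clear of the cranks, and the hex key (about pixel 275, 281) and the bottle (about 284, 335) where they were. The beaker is mostly hidden behind the gripper and the dish cannot be seen, so I could not confirm those two by picture. Nothing was moved near them.
- **Cover level:** I did not measure the cover's tilt. I judge it level only because the four pushes are nearly equal.
- **Fingertip height:** The pictures showed the fingertips about 19 mm above the reported TCP, which disagrees with the description. I worked from the pictures.
- **Loose-screw push:** While the screws were loose I read about 7.5 to 9.5 N, against the stated 10 to 11 N. Readings after large steps came out about 1 N lower than after small ones, so I set most of the stopping points with small steps.
- **Side forces:** Radial and vertical forces of up to about 9 and 12 N also acted at the pins.

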